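# Find the high spot of a pulley on the run-out jig

### The arm

A 6-joint arm with a two-finger parallel gripper is mounted at the origin on a cart in front of the work surface, level with it; the furniture and walls round the work are solid. World frame = base frame: x ahead of the robot, y to its left, z up, the work surface at z = 0. Lengths are in m, angles in rad, forces in N, time in s.
With the tool pointing down it reaches from about 0.35 to 0.85 m from the base axis. Payload 8.1 kg.
Tool frame: the origin (TCP) lies at the very end of the fingers, on their centre line; the grasp point (between the pads) lies robot.grip_point_offset behind it (robot.grip_point_offset is the distance from the TCP to the grasp point, in m); z points along the fingers, y is the line along which they close (so a half turn about z gives the same grasp; the last joint's range is limited). The gripper opens to 93 mm and grips with 3 to 60 N. Pads are 15 mm wide; open, the fingers measure 128 mm over their backs; the gripper's body (75 mm by 188 mm) begins 65 mm behind the grasp point.
Start: joints at [-1.212, 0.13, 1.488, -0, 1.523, -0.085], TCP at [0.258, -0.542, 0.219] pointing down, gripper open.
Joint ranges: [-2.96, 2.96], [-0.89, 2.26], [0.02, 2.5], [-1.34, 4.48], [0, 2.73], [-2.66, 2.66]. Speed limits (rad/s): [2.39, 2.39, 2.79, 3.14, 3.14, 3.14].

### API

Orientations are given as a rotation vector (axis times angle).
In Python, from plant import robot, eyes gives the robot as it stands. The module is installed in compiled form; this text tells all that it offers.
- The arm moves only by the tool apply_moves, never from a script. Its argument "steps" is one flat list of numbers, 7 for each row, row after row: the shift along the tool's x, y, z in units of 30 mm (1.0 is 30 mm), then the turn, a rotation vector about the tool's x, y, z in units of 6 degrees (1.0 is 6 degrees), then the opening in per cent of the stroke, from 0 (shut) to 100 (fully open). In form: [dx, dy, dz, ax, ay, az, fingers, dx, dy, dz, ax, ay, az, fingers, ...]. A call has 1 to 12 rows; each row shifts and turns the commanded pose from where the row before left it, along the tool's axes as they then stand; what a row does not reach is not made up. A row lasts 1/12 s, in which the tool goes at most 41.7 mm and 7.16 degrees, less where a joint would pass 70% of its speed; a pose out of reach is approached as far as the arm can. A call is refused whole if a number of a shift passes 1 or a number of a turn 1, either way. A call with a gripper value outside its range is refused whole. The fingers move at their own pace and stop on an object; "grip_force" is the grip in N (left out, the last holds). Time passes only in rows, so rows that do not move let the fingers close. It gives the time, the measured TCP pose, the force, the opening and the grip force at its end, in the units of the state.
- robot.read_state(): the state, without advancing time (a new reading comes with each control period).
- eyes.read_camera(name): name is "scene" or "top"; returns the picture (400x640x3 uint8, red, green, blue); there is no depth.
- eyes.calibration(name): a dict with "K" (3x3 intrinsics, pixels), "R" (3x3) and "t" (3): a world point X has camera coordinates R X + t. Camera axes: x right, y down, z forward; pixel columns grow to the right and rows downward; lengths in m; the calibration is good to about 2 mm. A picture is of the moment at which its call begins. calibration takes no time and is no camera call.
- robot.close_job(): hands the job in; it is judged then, once.
Trained networks look in the newest picture that a camera, given by its name, has taken for a name from the list of things; names that differ only in an ending like _2 or _b are one class to them, and where a whole thing is asked for, a point or a joint stands for the part that bears it (a point fixed in the world has none). Each returns a list of dicts, best first, with "conf" (0 to 1); they miss things now and then, are a little off and sometimes report something else, mostly with a low value. They report only what shows in the picture. A call takes as long as a camera call.
- eyes.search_frame(camera, thing): "rect" ([left, top, width, height] in pixels, round what is visible of it).
- eyes.place_of(camera, thing): "xy" ([column, row] in pixels: a listed point, or the origin of a listed thing).
The state is a dict: "t": time; "q": joint angles; "dq": joint speeds; "joint_torque": joint torques, N m; "tool_pos": TCP position; "orientation": TCP orientation; "force": force on the tool from outside, world axes, zero at the start; "wrist_torque": the same for the moment, N m; "opening": finger opening in m; "gripper_force": force on a finger pad.
Only numpy, scipy, OpenCV 4.12 (cv2) and the standard library are available. Lean on these libraries where they do the work, as an engineer would, in place of code of your own. Each camera call takes 0.05 s, during which the arm holds its last target. There are 200 camera calls.

### The job

Gently swing the pointer arm of the run-out jig home against its stop, so that its sprung nose points at the pulley's rim. Then turn the pulley slowly by its crank handle, feel for where the rim rubs on the nose, and leave the pulley standing with the highest spot of its rim right at the nose; there is also a lesser high spot, which is not the one wanted. Push the arm lightly, turn the pulley no faster than half a turn a second, do not shove the things lying around, and let go at the end.

Things in the scene. Friction and masses are not known exactly. Their poses are not given: they have to be found in the camera images.
- runout_jig: Fixed jig: dark steel base plate, top 12 mm above the worktop, 150 mm square round the pulley's spindle, with a 60 mm wide tongue that reaches 168 mm from the spindle to the jig's -y, where the pointer arm stands. Origin on the spindle's axis at worktop height; z up.
- pulley: Aluminium disc, 140 mm across, 40 to 54 mm above the worktop, level on an upright spindle; turns either way without end (bearing drag 0.08 N m, stays where left). Origin on the spindle's axis at its underside; x axis points to the crank handle. The rim has two symmetric shallow swellings, 2.6 and 1.5 mm proud, 25 and 19 degrees long, 140 degrees apart, at an unknown angle from the handle.
- crank_pin (a point): Centre of the pulley's upright round steel crank handle, 77 mm above the worktop, 45 mm from the spindle's axis: a sleeve 12 mm in diameter, 56 to 98 mm above the worktop, that spins freely on its pin, so the fingers can keep one direction while they go round. Hold it with 20 to 30 N. Fingertips at 60 mm above the worktop or higher clear the pointer arm all the way round.
- pulley_top (a point): Point on the spindle's axis at the pulley's top face, 54 mm above the worktop. A bearing nut rises here to 64 mm above the worktop.
- pointer_arm: Bar 16 mm wide, 40 to 54 mm above the worktop, swinging level about a pivot 100 mm from the spindle. Origin on the pivot at its underside; y points along the bar to the nose. Home: y along the jig's y, nose at the spindle, at a hard stop. Starts 0.4 to 0.85 rad counter-clockwise of home (from above). Friction 0.4 N m: 9 N at the knob, up to 13 N if a swelling is at the nose.
- nose (a point): Tip of the arm's steel nose (8 mm ball, 30 mm from the pivot, 47 mm above the worktop; the point stays with the bar), on a spring plunger: home, it clears the plain rim by 0.3 mm and is pressed back by the swellings, about 10 N at the high crest, 5 N at the lesser. Felt at the handle: rubbing of 3 to 6 N at the high crest while moving (lesser: half), and some 2 N (1) back on the rise, onward on the fall.
- tail_knob (a point): Centre of an upright round steel post on the arm's tail, 12 mm in diameter, 54 to 90 mm above the worktop (point at 72 mm), 45 mm from the pivot on the side away from the pulley. Push it sideways, round the pivot; more than 25 N is too hard.
- pivot (a point): Point on the pointer arm's pivot axis at the bar's top face, 54 mm above the worktop.
- wick_reel: Small round flat reel of wick, 45 mm across with a short tail, 10 mm high, lying on the worktop; a bystander. Origin under its middle.
- fitting: Small brass hose fitting, 17x19x28 mm, standing on the worktop; a bystander. Origin under its middle.
- flux_jar: Open white jar, 46 mm across, 29 mm high, on the worktop; a bystander. Origin under its middle.

How it is judged:
On the way:
1. the pointer arm is swung home against its stop (angle between the y axis of pointer_arm and the y axis of runout_jig, either way round below 0.06 rad), for 0.2 s.
At the end, for the whole second after the job is handed in: The pointer arm is home (within 0.06 rad), the pulley stands still and its highest spot is at the nose: the rim presses on the nose with more than 7.5 N (about 10 N at the very crest, 5 N at the lesser swelling; so within about 6 degrees of the crest), and everything is let go (angle between the y axis of pointer_arm and the y axis of runout_jig, either way round below 0.06 rad and contact force between pointer_arm and pulley above 7.5 N and angular speed of pulley below 0.05 rad/s); the robot touches nothing.
It fails at once if the pulley is spun faster than 3 rad/s (angular speed of pulley above 3 rad/s).
It fails at once if the pointer arm is pushed or squeezed with more than 25 N (contact force between the arm and pointer_arm above 25 N).
It fails at once if the fingers push or squeeze the pulley or its crank handle with more than 80 N (contact force between the arm and pulley above 80 N).
It fails at once if a bystander (wick reel, brass fitting, flux jar) is shoved by more than 20 mm (distance of any of wick_reel, fitting, flux_jar from where it was at the start of the episode above 0.02 m).
It also fails if it takes over 72 s, if anything falls off the work surface, if the arm or the gripper's body presses on something with over 40 N, if the wrist force passes 120 N, or if a joint passes its speed limit or range.

## Working session

There is one attempt and no reset: what is moved stays moved. The work goes in short steps, Python scripts to look and compute and a tool call to move; the robot and the scene stay as the last step left them, time stands still between calls to the robot, and variables do not carry over. Pictures are saved under pics/ and viewed, at most 10 in all, crops included, and the job is handed in when it is done.

Besides the shell and the picture viewer there is one more tool, called after "Call:" as a command line: name --argument value ..., lists and objects as JSON in quotes. apply_moves: Moves the arm, as the interface text tells. Its arguments: {"type":"object","properties":{"steps":{"type":"array"},"grip_force":{"type":"number"}},"required":["steps"]}

```bash
mkdir -p pics; cat > h.py <<'E'
import numpy as np, cv2
from plant import robot, eyes
from scipy.spatial.transform import Rotation as Ro
def ray(cam,xy,z):
    c=eyes.calibration(cam);K,R,t=map(np.array,(c["K"],c["R"],c["t"]))
    d=R.T@np.linalg.inv(K)@np.array([xy[0],xy[1],1.]);o=-R.T@t
    return o+d*(z-o[2])/d[2]
Z=dict(crank_pin=.077,pulley_top=.054,tail_knob=.072,pivot=.054,nose=.047,wick_reel=0,fitting=0,flux_jar=0,runout_jig=0,pulley=.04)
def look(cams,things):
    for c in cams:
        for n in things:
            r=eyes.place_of(c,n)
            for k in r[:2]: print(c,n,round(k["conf"],2),np.round(k["xy"],1),np.round(ray(c,k["xy"],Z[n])[:2],4))
def st():
    s=robot.read_state();print({k:np.round(v,3).tolist() for k,v in s.items() if k in("t","q","tool_pos","orientation","force","opening","gripper_force")});print(np.round(Ro.from_rotvec(s["orientation"]).as_matrix(),3).tolist(), robot.grip_point_offset)
E
python3 - <<'E'
from h import *
st()
for c in("scene","top"):
    im=eyes.read_camera(c);cv2.imwrite(f"pics/{c}0.png",im[:,:,::-1])
look(("scene","top"),Z)
E
```

```text
{'t': 0.0, 'q': [-1.212, 0.131, 1.489, -0.0, 1.523, -0.085], 'tool_pos': [0.257, -0.541, 0.218], 'orientation': [-3.063, -0.691, 0.0], 'force': [0.24, 0.406, -0.27], 'gripper_force': 0.0, 'opening': 0.093}
[[0.903, 0.429, -0.001], [0.429, -0.903, 0.002], [0.0, -0.002, -1.0]] 0.0188
scene crank_pin 0.74 [332.4 158.6] [ 0.6325 -0.3356]
scene pulley_top 0.68 [350.  174.6] [ 0.5847 -0.3277]
scene pulley_top 0.5 [264.8 211. ] [ 0.7014 -0.1526]
scene tail_knob 0.63 [390.3 146.6] [ 0.5305 -0.4364]
scene pivot 0.75 [386.5 159.8] [ 0.5278 -0.4092]
scene pivot 0.64 [263.5 208.5] [ 0.7074 -0.1573]
scene wick_reel 0.46 [312.5 169.6] [ 0.6944 -0.3545]
scene fitting 0.44 [262.7 213. ] [ 0.7317 -0.182 ]
scene flux_jar 0.9 [326.6 312.1] [ 0.4994 -0.0289]
scene runout_jig 0.81 [350.6 196.6] [ 0.5742 -0.3129]
scene runout_jig 0.41 [349.8 182.6] [ 0.5939 -0.3535]
scene pulley 0.84 [347.9 181.5] [ 0.5853 -0.3185]
scene pulley 0.2 [386.6 159.9] [ 0.5313 -0.4239]
top crank_pin 0.65 [367.2 179.5] [ 0.6204 -0.3279]
top pulley_top 0.71 [360.  197.9] [ 0.5804 -0.3133]
top tail_knob 0.59 [419.4 223.5] [ 0.5218 -0.4461]
top pivot 0.69 [398.  223.2] [ 0.5228 -0.4006]
top nose 0.79 [383.2 224.5] [ 0.5197 -0.3675]
top wick_reel 0.57 [367.9 151.9] [ 0.6984 -0.3368]
top fitting 0.54 [307.2 139.4] [ 0.7284 -0.1878]
top fitting 0.29 [366.9 178.6] [ 0.6325 -0.3342]
top flux_jar 0.76 [235.7 234.4] [ 0.4947 -0.0187]
top runout_jig 0.85 [358.8 201.7] [ 0.576  -0.3145]
top runout_jig 0.48 [361.2 198. ] [ 0.585  -0.3203]
top pulley 0.59 [359.4 199.9] [ 0.5769 -0.313 ]
```

```bash
python3 -c "
import cv2,numpy as np
cv2.imwrite('pics/both.png',cv2.resize(np.vstack([cv2.imread('pics/scene0.png'),cv2.imread('pics/top0.png')]),(480,600)))"
```

```text
(no output)
```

View pics/top0.png

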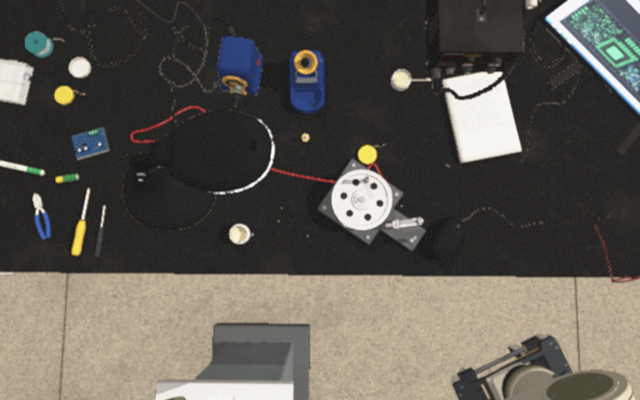

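View pics/scene0.png

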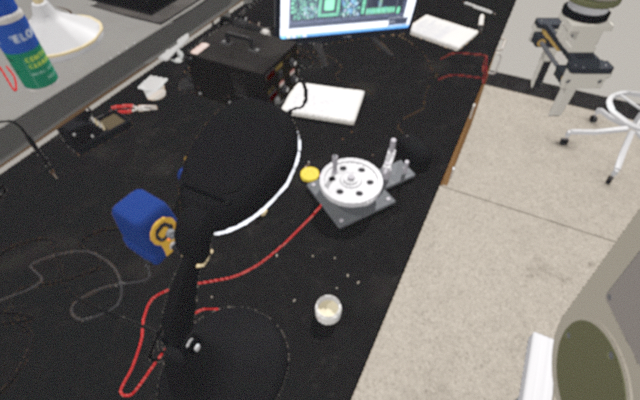

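The top picture shows the spindle at about (360,198), the crank at (367,180), the pivot at (398,223) and the knob at (420,223). The scene picture shows a magnifier lamp to the left of the jig. I'll fit the whole jig model to the detections from both cameras.

```bash
cat > fit.py <<'E'
from h import *
from scipy.optimize import least_squares
def pts(p):
    x,y,yaw,arm,cr=p; s=np.array([x,y]); u=lambda a:np.array([np.cos(a),np.sin(a)])
    j=u(yaw+np.pi/2); pv=s-.1*j; a=u(yaw+arm+np.pi/2)
    f=dict(pulley_top=s,pulley=s,runout_jig=s,pivot=pv,tail_knob=pv-.045*a,nose=pv+.03*a,crank_pin=s+.045*u(cr))
    return {k:np.r_[v,Z[k]] for k,v in f.items()}
def proj(cam,X):
    c=eyes.calibration(cam);v=np.array(c["K"])@(np.array(c["R"])@X+np.array(c["t"]));return v[:2]/v[2]
def detect(n=2,cams=("scene","top"),names=("pulley_top","pulley","runout_jig","pivot","tail_knob","nose","crank_pin")):
    ob=[]
    for _ in range(n):
        for c in cams:
            eyes.read_camera(c)
            for k in names:
                ob+=[(c,k,np.array(d["xy"])) for d in eyes.place_of(c,k)[:1] if d["conf"]>.35]
    return ob
def fit(ob,p0,show=True):
    F=lambda p:np.concatenate([proj(c,pts(p)[k])-xy for c,k,xy in ob])
    r=least_squares(F,p0,loss="soft_l1",f_scale=1.5)
    if show:
        print("p",np.round(r.x,4).tolist(),"sd",np.round(np.sqrt(np.diag(np.linalg.pinv(r.jac.T@r.jac)))*1.5,4))
        for (c,k,_),e in zip(ob,r.fun.reshape(-1,2)): print(c,k,np.round(e,1),end='; ')
        print();[print(k,np.round(v,4)) for k,v in pts(r.x).items()]
    return r.x
E
python3 - <<'E'
from fit import *
ob=detect(2)
p=fit(ob,[.58,-.315,-.58,.57,-.3]);np.save("p.npy",p)
# lamp ring triangulation: right edge
P=[]
for c in("scene","top"):
    d=eyes.calibration(c);P.append(np.array(d["K"])@np.c_[d["R"],d["t"]])
for a,b in(((301,150),(273,150)),((235,165),(225,150))):
    X=cv2.triangulatePoints(P[0],P[1],np.float64(a).reshape(2,1),np.float64(b).reshape(2,1));print((X[:3]/X[3]).ravel())
a=cv2.imread("pics/scene0.png")[120:240,290:430];b=cv2.imread("pics/top0.png")[135:255,300:440]
cv2.imwrite("pics/c1.png",cv2.resize(np.hstack([a,b]),None,fx=2.8,fy=2.8,interpolation=cv2.INTER_CUBIC))
E
```

```text
p [0.5783, -0.3165, -0.5987, 0.6811, -0.2532] sd [0.0011 0.0012 0.0199 0.0494 0.0969]
scene pulley_top [0.2 0.9]; scene pulley [-0.7  0. ]; scene runout_jig [1.1 2.1]; scene pivot [53.3  2.7]; scene tail_knob [ 1.2 -2.1]; scene nose [-0.   0.2]; top pulley_top [1.7 0.2]; top pulley [ 1.2 -0.1]; top runout_jig [-1.6 -0.8]; top pivot [-0.6 -4.9]; top tail_knob [ 0.1 -0.9]; top nose [ 1.8 -1.6]; top crank_pin [-1.8 -1.1]; scene pulley_top [-2.8 -0.9]; scene pulley [ 3.3 -1.1]; scene runout_jig [0.8 0.6]; scene pivot [-0.1  3.7]; scene tail_knob [1.4 0.8]; scene nose [1.8 1. ]; scene crank_pin [1.2 1.8]; top pulley_top [-0.  -1.7]; top pulley [1.4 1. ]; top runout_jig [-0.8 -0.1]; top pivot [-3.5 -1.4]; top tail_knob [-0.2 -1.4]; top nose [ 0.2 -0.6]; top crank_pin [ 4.2 -0.1]; 
pulley_top [ 0.5783 -0.3165  0.054 ]
pulley [ 0.5783 -0.3165  0.04  ]
runout_jig [ 0.5783 -0.3165  0.    ]
pivot [ 0.522  -0.3991  0.054 ]
tail_knob [ 0.5257 -0.4439  0.072 ]
nose [ 0.5195 -0.3692  0.047 ]
crank_pin [ 0.6219 -0.3278  0.077 ]
[ 0.63062013 -0.14022231  0.26725875]
[ 0.6483399  -0.04642663  0.29647983]
```

View pics/c1.png

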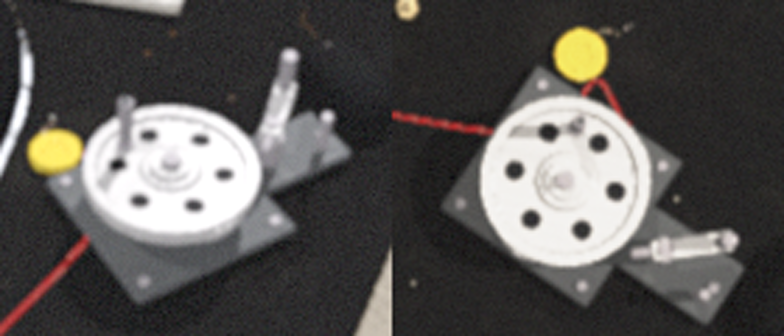

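The crop shows the arm's tail swung away from home. The knob is at about (290,55) in the left half, the crank post at (125,105), and a short stop pin on the tongue at (327,118). The fit agrees with the given sizes. I'll go to the knob's +x side with the fingers shut.

Call:
apply_moves --steps '[0.94,0.14,0,0,0,0,0,0.94,0.14,0,0,0,0,0,0.94,0.14,0,0,0,0,0,0.94,0.14,0,0,0,0,0,0.94,0.14,0,0,0,0,0,0.94,0.14,0,0,0,0,0,0.94,0.14,0,0,0,0,0,0.94,0.14,0,0,0,0,0,0.94,0.14,0,0,0,0,0,0.94,0.14,0,0,0,0,0,0.94,0.14,0,0,0,0,0]' --grip_force 5

```text
t: 3.62
tool_pos: [0.5589, -0.4498, 0.2185]
orientation: [-3.065, -0.691, 0.0]
force: [0.6, -0.6, 0.7]
opening: 0.0243
gripper_force: 0.0
```

Call:
apply_moves --steps '[0,0,0.4,0,0,0.95,0,0,0,0.4,0,0,0.95,0,0,0,0.4,0,0,0.95,0,0,0,0.4,0,0,0.95,0,0,0,0.4,0,0,0.95,0,0,0,0.4,0,0,0.95,0,0,0,0.4,0,0,0.95,0,0,0,0.4,0,0,0.95,0]'

```text
t: 4.28
tool_pos: [0.5576, -0.4503, 0.1219]
orientation: [-3.092, 0.558, 0.0]
force: [0.2, -0.8, 0.6]
opening: 0.0006
gripper_force: 0.0
```

```bash
python3 - <<'E'
from fit import *
st()
im=eyes.read_camera("scene");im2=eyes.read_camera("top")
look(("scene","top"),("tail_knob",))
a=im[60:240,270:480,::-1];b=im2[115:295,330:540,::-1]
cv2.imwrite("pics/c2.png",cv2.resize(np.hstack([a,b]),None,fx=1.9,fy=1.9,interpolation=cv2.INTER_CUBIC))
E
```

```text
{'t': 4.283, 'q': [-0.751, 0.499, 1.22, 0.0, 1.423, 1.177], 'tool_pos': [0.558, -0.45, 0.122], 'orientation': [-3.092, 0.558, 0.0], 'force': [0.206, -0.758, 0.577], 'gripper_force': 0.0, 'opening': 0.001}
[[0.937, -0.349, -0.0], [-0.349, -0.937, 0.0], [-0.0, -0.0, -1.0]] 0.0188
scene tail_knob 0.68 [390.5 145.5] [ 0.5314 -0.4403]
scene tail_knob 0.42 [335.3 160.9] [ 0.6256 -0.3365]
top tail_knob 0.66 [417.6 224.3] [ 0.52  -0.442]
```

View pics/c2.png

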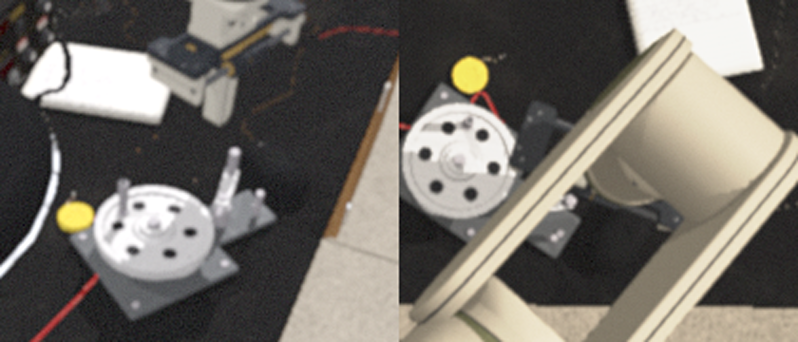

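The gripper hangs behind the knob, on its +x side, as intended. I'll lower it and push.

Call:
apply_moves --steps '[0,0,0.48,0,0,0,0,0,0,0.48,0,0,0,0,0,0,0.48,0,0,0,0,0,0,0.48,0,0,0,0,0,0,0,0,0,0,0,-0.1,0,0,0,0,0,0,-0.1,0,0,0,0,0,0,-0.1,0,0,0,0,0,0,-0.1,0,0,0,0,0,0]'

```text
t: 5.23
tool_pos: [0.5466, -0.4467, 0.0663]
orientation: [3.092, -0.55, 0.002]
force: [0.1, 0.5, -0.0]
opening: 0.0007
gripper_force: 0.0
```

Call:
apply_moves --steps '[-0.06,0,0,0,0,0,0,-0.06,0,0,0,0,0,0,-0.06,0,0,0,0,0,0,-0.06,0,0,0,0,0,0,-0.06,0,0,0,0,0,0,-0.06,0,0,0,0,0,0]'

```text
t: 5.73
tool_pos: [0.5386, -0.4458, 0.0664]
orientation: [3.087, -0.549, 0.012]
force: [10.7, -14.6, -7.7]
opening: 0.0005
gripper_force: 7.9
```

Call:
apply_moves --steps '[-0.05,0,0,0,0,0,0,-0.05,0,0,0,0,0,0,-0.05,0,0,0,0,0,0,-0.05,0,0,0,0,0,0]'

```text
t: 6.07
tool_pos: [0.5327, -0.4442, 0.0668]
orientation: [3.087, -0.55, 0.011]
force: [9.2, -13.8, -5.7]
opening: 0.0027
gripper_force: 6.8
```

```bash
python3 - <<'E'
from fit import *
st()
im=eyes.read_camera("scene")
look(("scene","top"),("tail_knob","nose","pivot"))
cv2.imwrite("pics/c3.png",cv2.resize(im[90:210,310:470,::-1],None,fx=5,fy=5,interpolation=cv2.INTER_CUBIC))
E
```

```text
{'t': 6.067, 'q': [-0.768, 0.476, 1.355, -0.001, 1.301, 1.155], 'tool_pos': [0.533, -0.444, 0.067], 'orientation': [3.087, -0.55, 0.011], 'force': [9.209, -13.847, -5.659], 'gripper_force': 6.807, 'opening': 0.003}
[[0.938, -0.345, 0.006], [-0.345, -0.938, -0.008], [0.008, 0.005, -1.0]] 0.0188
scene tail_knob 0.69 [395.8 148.3] [ 0.5169 -0.4363]
scene pivot 0.55 [386.7 162.5] [ 0.5242 -0.4008]
top tail_knob 0.66 [417.6 224.3] [ 0.52  -0.442]
top pivot 0.33 [369.9 155.1] [ 0.6808 -0.3364]
```

View pics/c3.png

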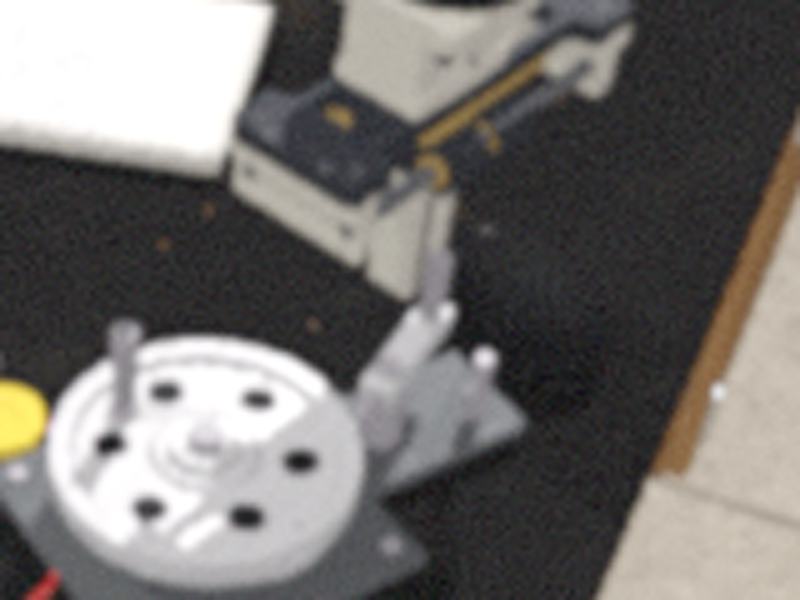

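The knob sits in the seam of the fingers and the push is partly radial. I'll relieve it along tool +y.

Call:
apply_moves --steps '[0,0.04,0,0,0,0,0,0,0.03,0,0,0,0,0]'

```text
t: 6.58
tool_pos: [0.5322, -0.4442, 0.0669]
orientation: [3.09, -0.55, 0.01]
force: [8.4, -2.1, 0.1]
opening: 0.0001
gripper_force: 4.4
```

Call:
apply_moves --steps '[-0.06,0.008,0,0,0,0,0,-0.06,0.008,0,0,0,0,0,-0.06,0.006,0,0,0,0,0,-0.06,0.004,0,0,0,0,0]'

```text
t: 6.92
tool_pos: [0.5251, -0.4435, 0.067]
orientation: [3.088, -0.549, 0.01]
force: [7.3, -9.7, -4.3]
opening: 0.0004
gripper_force: 5.5
```

Call:
apply_moves --steps '[-0.06,0,0,0,0,0,0,-0.06,0,0,0,0,0,0]'

```text
t: 7.08
tool_pos: [0.5214, -0.4427, 0.067]
orientation: [3.087, -0.55, 0.01]
force: [7.5, -11.2, -2.6]
opening: 0.0007
gripper_force: 5.3
```

Call:
apply_moves --steps '[-0.05,0.04,0,0,0,0,0,-0.05,0.03,0,0,0,0,0,-0.05,0.01,0,0,0,0,0]'

```text
t: 7.33
tool_pos: [0.5169, -0.4415, 0.0669]
orientation: [3.091, -0.55, 0.01]
force: [10.3, -2.5, -0.7]
opening: 0.0005
gripper_force: 4.7
```

Call:
apply_moves --steps '[-0.04,0,0,0,0,0,0,-0.04,0,0,0,0,0,0]'

```text
t: 7.5
tool_pos: [0.5147, -0.4407, 0.067]
orientation: [3.09, -0.549, 0.01]
force: [8.0, -4.0, -0.8]
opening: 0.0003
gripper_force: 4.7
```

Small steps now. I'm watching for the force to rise at the stop.

Call:
apply_moves --steps '[-0.04,0,0,0,0,0,0,-0.04,0,0,0,0,0,0]'

```text
t: 7.67
tool_pos: [0.5125, -0.4397, 0.067]
orientation: [3.091, -0.549, 0.01]
force: [8.2, -3.4, -0.5]
opening: 0.0007
gripper_force: 4.8
```

Call:
apply_moves --steps '[-0.03,0,0,0,0,0,0,-0.03,0,0,0,0,0,0]'

```text
t: 7.83
tool_pos: [0.5114, -0.4392, 0.0671]
orientation: [3.09, -0.549, 0.012]
force: [14.4, -5.1, -5.2]
opening: 0.0006
gripper_force: 7.6
```

Call:
apply_moves --steps '[-0.015,0,0,0,0,0,0,0,0,0,0,0,0,0]'

```text
t: 8.0
tool_pos: [0.5115, -0.4392, 0.0671]
orientation: [3.09, -0.549, 0.013]
force: [14.9, -5.0, -4.0]
opening: 0.0004
gripper_force: 7.3
```

```bash
python3 - <<'E'
from fit import *
st()
im=eyes.read_camera("scene")
look(("scene",),("tail_knob","nose","pivot"))
cv2.imwrite("pics/c4.png",cv2.resize(im[90:210,310:470,::-1],None,fx=5,fy=5,interpolation=cv2.INTER_CUBIC))
E
```

```text
{'t': 8.0, 'q': [-0.787, 0.427, 1.418, 0.002, 1.287, 1.135], 'tool_pos': [0.511, -0.439, 0.067], 'orientation': [3.09, -0.549, 0.013], 'force': [14.859, -5.025, -4.029], 'gripper_force': 7.315, 'opening': 0.0}
[[0.939, -0.344, 0.008], [-0.344, -0.939, -0.005], [0.009, 0.002, -1.0]] 0.0188
scene tail_knob 0.84 [402.1 152.9] [ 0.4986 -0.4275]
scene tail_knob 0.64 [352.5 180.1] [ 0.5667 -0.2976]
scene nose 0.65 [372.  169.4] [ 0.5485 -0.3717]
scene pivot 0.54 [387.7 160.4] [ 0.5245 -0.4085]
scene pivot 0.39 [349.2 181.5] [ 0.5777 -0.307 ]
```

View pics/c4.png

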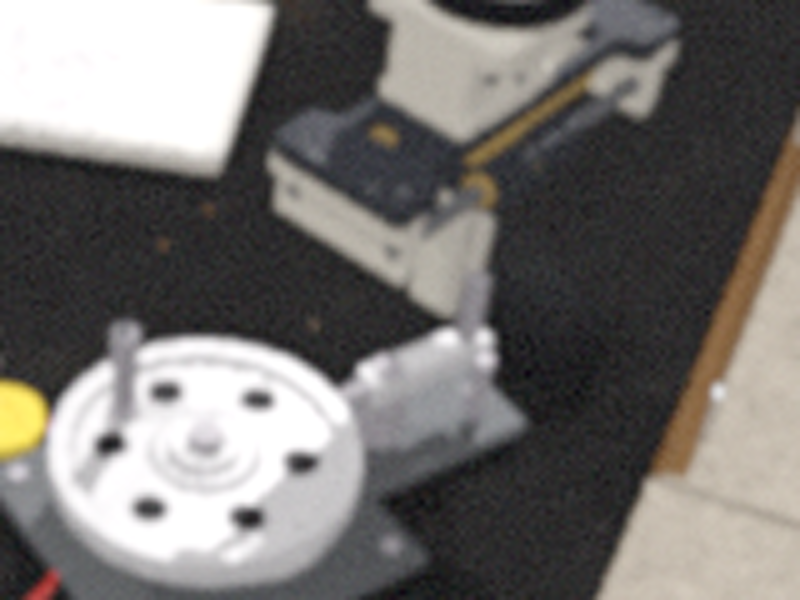

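The bar is now against the stop pin at about (487,345) in the crop. One more small nudge will confirm it.

Call:
apply_moves --steps '[-0.02,0,0,0,0,0,0,0,0,0,0,0,0,0,0,0,0,0,0,0,0]'

```text
t: 8.45
tool_pos: [0.5114, -0.4392, 0.0671]
orientation: [3.09, -0.549, 0.015]
force: [16.8, -6.1, -5.4]
opening: 0.0007
gripper_force: 8.5
```

It's at the stop: the force rises with no movement. I'll back off, rise clear and locate the crank again.

Call:
apply_moves --steps '[0.3,0,0,0,0,0,0,0.5,0,0,0,0,0,0,0.2,0,-0.6,0,0,0,30,0,0,-0.8,0,0,0,50,0.5,0,-0.8,0,0,0,50,0.6,-0.3,0,0,0,0,50,0,0,0,0,0,0,50]' --grip_force 25

```text
t: 9.03
tool_pos: [0.5732, -0.4513, 0.1346]
orientation: [3.091, -0.548, 0.009]
force: [0.7, 0.0, 0.7]
opening: 0.0291
gripper_force: 0.0
```

```bash
python3 - <<'E'
from fit import *
st()
ob=detect(2)
p=fit(ob,[.578,-.3165,-.6,0,-.25]);np.save("p.npy",p)
E
```

```text
{'t': 9.033, 'q': [-0.738, 0.519, 1.17, 0.001, 1.446, 1.184], 'tool_pos': [0.573, -0.451, 0.135], 'orientation': [3.091, -0.548, 0.009], 'force': [0.672, 0.014, 0.711], 'gripper_force': 0.0, 'opening': 0.029}
[[0.939, -0.344, 0.005], [-0.344, -0.939, -0.003], [0.006, 0.001, -1.0]] 0.0188
p [0.5774, -0.3151, -0.5403, -0.1789, -0.2753] sd [0.0012 0.0013 0.0243 0.0706 0.0693]
scene pulley_top [41.3 10.8]; scene pulley [ 2.6 -0.2]; scene runout_jig [-0.4 -0.7]; scene pivot [0.6 2.6]; scene tail_knob [-1.2 -0.9]; scene nose [-1.6  1.2]; scene crank_pin [0.8 2.2]; top pulley_top [ 2.3 -0.7]; top pulley [ 2.6 -0.7]; top runout_jig [-1.1 -1. ]; top pivot [28.5 68.4]; top tail_knob [-0.5  0.1]; top crank_pin [-0.9  0.2]; scene pulley [2.  0.1]; scene runout_jig [-1.8 -0.1]; scene pivot [-1.7  1.6]; scene tail_knob [-1.1  2.2]; scene nose [0.3 0.5]; scene crank_pin [-1.  1.]; top pulley_top [ 3.4 -0.3]; top pulley [-0.3 -0.1]; top runout_jig [-0.9 -2. ]; top pivot [ 2.1 -3.6]; top tail_knob [-0.5  0.4]; top crank_pin [63.4 39.3]; 
pulley_top [ 0.5774 -0.3151  0.054 ]
pulley [ 0.5774 -0.3151  0.04  ]
runout_jig [ 0.5774 -0.3151  0.    ]
pivot [ 0.526  -0.4008  0.054 ]
tail_knob [ 0.4964 -0.4347  0.072 ]
nose [ 0.5458 -0.3783  0.047 ]
crank_pin [ 0.6207 -0.3273  0.077 ]
```

Call:
apply_moves --steps '[0.02,-0.9,0,0,0,0,50,0.02,-0.9,0,0,0,0,50,0.02,-0.9,0,0,0,0,50,0.02,-0.9,0,0,0,0,50,0,-0.83,0,0,0,0,50,0,0,0,0,0,0,50]'

```text
t: 11.13
tool_pos: [0.6195, -0.3221, 0.1311]
orientation: [-3.092, 0.544, -0.001]
force: [0.7, -0.0, -0.9]
opening: 0.0467
gripper_force: 0.0
```

```bash
python3 - <<'E'
from fit import *
st()
im=eyes.read_camera("scene")
print(eyes.place_of("scene","crank_pin"))
s=robot.read_state();print("tcp px",proj("scene",np.array(s["tool_pos"])),[proj("scene",np.r_[s["tool_pos"][:2],z]) for z in(.098,.077,.056)])
cv2.imwrite("pics/c5.png",cv2.resize(im[70:220,270:430,::-1],None,fx=4,fy=4,interpolation=cv2.INTER_CUBIC))
E
```

```text
{'t': 11.133, 'q': [-0.554, 0.443, 1.277, 0.002, 1.422, 1.365], 'tool_pos': [0.619, -0.322, 0.131], 'orientation': [-3.092, 0.544, -0.001], 'force': [0.689, -0.024, -0.855], 'gripper_force': 0.0, 'opening': 0.047}
[[0.94, -0.341, 0.001], [-0.341, -0.94, 0.002], [0.0, -0.002, -1.0]] 0.0188
[{'xy': [331.5, 162.6], 'conf': 0.61}]
tcp px [336.93223183 144.54227535] [array([336.62242417, 156.14866629]), array([336.43503639, 163.16881525]), array([336.25395527, 169.95269642])]
```

View pics/c5.png

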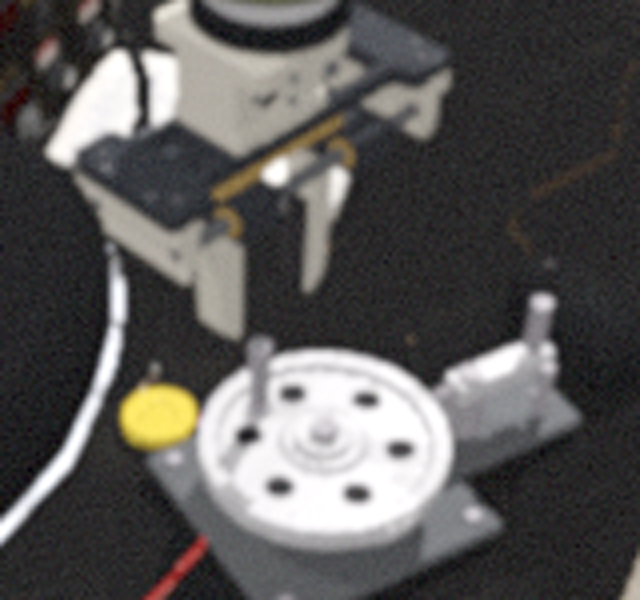

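The crank's top is at about (335,156) in the full picture, and the gripper axis projects to (336.6,156). That leaves an offset of a few mm, so I'll shift slightly, go down and close.

Call:
apply_moves --steps '[0.08,0.07,0.3,0,0,0,50,0,0,0.5,0,0,0,50,0,0,0.5,0,0,0,50,0,0,0.5,0,0,0,50,0,0,0.35,0,0,0,50,0,0,0,0,0,0,50]'

```text
t: 11.73
tool_pos: [0.6162, -0.3285, 0.0611]
orientation: [-3.09, 0.551, 0.011]
force: [0.1, 0.6, -1.5]
opening: 0.0461
gripper_force: 0.0
```

Call:
apply_moves --steps '[0,0,0,0,0,0,25,0,0,0,0,0,0,15,0,0,0,0,0,0,8,0,0,0,0,0,0,5,0,0,0,0,0,0,0,0,0,0,0,0,0,0,0,0,0,0,0,0,0]'

```text
t: 12.32
tool_pos: [0.6199, -0.3297, 0.0676]
orientation: [3.093, -0.55, 0.003]
force: [1.2, 2.3, 3.4]
opening: 0.0115
gripper_force: 25.0
```

Gripped: the opening is 11.5 mm at 25 N. Turning counter-clockwise in 12° calls, starting with 36°.

Call:
apply_moves --steps '[-0.014,-0.104,0,0,0,0,0,-0.014,-0.104,0,0,0,0,0,-0.014,-0.104,0,0,0,0,0]'

```text
t: 12.57
tool_pos: [0.6217, -0.321, 0.0676]
orientation: [3.092, -0.55, 0.003]
force: [0.0, -3.3, 6.6]
opening: 0.0114
gripper_force: 25.0
```

Call:
apply_moves --steps '[-0.036,-0.098,0,0,0,0,0,-0.036,-0.098,0,0,0,0,0,-0.036,-0.098,0,0,0,0,0]'

```text
t: 12.82
tool_pos: [0.6217, -0.3113, 0.0676]
orientation: [3.092, -0.55, 0.002]
force: [-0.2, -2.3, 5.9]
opening: 0.0114
gripper_force: 25.0
```

Call:
apply_moves --steps '[-0.055,-0.089,0,0,0,0,0,-0.055,-0.089,0,0,0,0,0,-0.055,-0.089,0,0,0,0,0]'

```text
t: 13.07
tool_pos: [0.6197, -0.3021, 0.0675]
orientation: [3.092, -0.55, 0.002]
force: [-1.0, -2.5, 6.0]
opening: 0.0114
gripper_force: 25.0
```

Call:
apply_moves --steps '[-0.073,-0.075,0,0,0,0,0,-0.073,-0.075,0,0,0,0,0,-0.073,-0.075,0,0,0,0,0]'

```text
t: 13.32
tool_pos: [0.6158, -0.2935, 0.0676]
orientation: [3.092, -0.55, 0.002]
force: [-1.3, -3.1, 7.2]
opening: 0.0113
gripper_force: 25.0
```

Call:
apply_moves --steps '[-0.087,-0.058,0,0,0,0,0,-0.087,-0.058,0,0,0,0,0,-0.087,-0.058,0,0,0,0,0]'

```text
t: 13.57
tool_pos: [0.6103, -0.286, 0.0676]
orientation: [3.092, -0.55, 0.002]
force: [-0.5, -3.0, 6.2]
opening: 0.0118
gripper_force: 25.0
```

Call:
apply_moves --steps '[-0.097,-0.039,0,0,0,0,0,-0.097,-0.039,0,0,0,0,0,-0.097,-0.039,0,0,0,0,0]'

```text
t: 13.82
tool_pos: [0.6033, -0.2797, 0.0675]
orientation: [3.092, -0.55, 0.002]
force: [-0.0, -2.8, 5.1]
opening: 0.0115
gripper_force: 25.0
```

Call:
apply_moves --steps '[-0.103,-0.018,0,0,0,0,0,-0.103,-0.018,0,0,0,0,0,-0.103,-0.018,0,0,0,0,0]'

```text
t: 14.07
tool_pos: [0.5954, -0.2751, 0.0676]
orientation: [3.092, -0.55, 0.003]
force: [3.9, -4.8, 3.2]
opening: 0.0116
gripper_force: 25.0
```

Call:
apply_moves --steps '[-0.104,0.004,0,0,0,0,0,-0.104,0.004,0,0,0,0,0,-0.104,0.004,0,0,0,0,0]'

```text
t: 14.32
tool_pos: [0.5883, -0.2726, 0.0676]
orientation: [3.091, -0.55, 0.01]
force: [12.2, -6.8, -2.5]
opening: 0.0115
gripper_force: 25.0
```

Call:
apply_moves --steps '[-0.101,0.025,0,0,0,0,0,-0.101,0.025,0,0,0,0,0,-0.101,0.025,0,0,0,0,0]'

```text
t: 14.57
tool_pos: [0.5784, -0.2712, 0.0676]
orientation: [3.092, -0.55, 0.007]
force: [4.5, -4.1, 3.1]
opening: 0.0111
gripper_force: 25.0
```

Call:
apply_moves --steps '[-0.094,0.046,0,0,0,0,0,-0.094,0.046,0,0,0,0,0,-0.094,0.046,0,0,0,0,0]'

```text
t: 14.82
tool_pos: [0.5678, -0.2721, 0.0675]
orientation: [3.092, -0.55, 0.003]
force: [2.6, -3.8, 5.5]
opening: 0.0111
gripper_force: 25.0
```

Call:
apply_moves --steps '[-0.082,0.064,0,0,0,0,0,-0.082,0.064,0,0,0,0,0,-0.082,0.064,0,0,0,0,0]'

```text
t: 15.07
tool_pos: [0.559, -0.2749, 0.0676]
orientation: [3.092, -0.55, 0.004]
force: [3.2, -3.1, 4.1]
opening: 0.0116
gripper_force: 25.0
```

Call:
apply_moves --steps '[-0.067,0.08,0,0,0,0,0,-0.067,0.08,0,0,0,0,0,-0.067,0.08,0,0,0,0,0]'

```text
t: 15.32
tool_pos: [0.5509, -0.2794, 0.0676]
orientation: [3.093, -0.55, 0.004]
force: [3.6, -1.9, 5.1]
opening: 0.0114
gripper_force: 25.0
```

Call:
apply_moves --steps '[-0.049,0.092,0,0,0,0,0,-0.049,0.092,0,0,0,0,0,-0.049,0.092,0,0,0,0,0]'

```text
t: 15.57
tool_pos: [0.544, -0.2855, 0.0676]
orientation: [3.093, -0.55, 0.003]
force: [4.3, -0.9, 5.5]
opening: 0.0116
gripper_force: 25.0
```

Call:
apply_moves --steps '[-0.029,0.1,0,0,0,0,0,-0.029,0.1,0,0,0,0,0,-0.029,0.1,0,0,0,0,0]'

```text
t: 15.82
tool_pos: [0.5384, -0.2928, 0.0675]
orientation: [-3.093, 0.55, -0.003]
force: [3.4, 0.7, 6.2]
opening: 0.0114
gripper_force: 25.0
```

Call:
apply_moves --steps '[-0.007,0.104,0,0,0,0,0,-0.007,0.104,0,0,0,0,0,-0.007,0.104,0,0,0,0,0]'

```text
t: 16.07
tool_pos: [0.5344, -0.3013, 0.0675]
orientation: [-3.093, 0.55, -0.002]
force: [2.6, 1.4, 8.2]
opening: 0.0111
gripper_force: 25.0
```

A strong rub shows with the handle near 77°. Continuing round to find the other swelling.

Call:
apply_moves --steps '[0.014,0.104,0,0,0,0,0,0.014,0.104,0,0,0,0,0,0.014,0.104,0,0,0,0,0]'

```text
t: 16.32
tool_pos: [0.5322, -0.3104, 0.0675]
orientation: [-3.093, 0.55, -0.002]
force: [1.5, 1.8, 7.9]
opening: 0.0112
gripper_force: 25.0
```

Call:
apply_moves --steps '[0.036,0.098,0,0,0,0,0,0.036,0.098,0,0,0,0,0,0.036,0.098,0,0,0,0,0]'

```text
t: 16.57
tool_pos: [0.532, -0.3199, 0.0675]
orientation: [-3.093, 0.55, -0.001]
force: [0.4, 3.3, 8.7]
opening: 0.0115
gripper_force: 25.0
```

Call:
apply_moves --steps '[0.055,0.089,0,0,0,0,0,0.055,0.089,0,0,0,0,0,0.055,0.089,0,0,0,0,0]'

```text
t: 16.82
tool_pos: [0.5338, -0.3291, 0.0675]
orientation: [-3.093, 0.55, -0.0]
force: [-0.4, 1.1, 9.9]
opening: 0.0112
gripper_force: 25.0
```

Call:
apply_moves --steps '[0.073,0.075,0,0,0,0,0,0.073,0.075,0,0,0,0,0,0.073,0.075,0,0,0,0,0]'

```text
t: 17.07
tool_pos: [0.5375, -0.3379, 0.0675]
orientation: [-3.093, 0.55, 0.0]
force: [-1.6, 1.9, 10.1]
opening: 0.0117
gripper_force: 25.0
```

Call:
apply_moves --steps '[0.087,0.058,0,0,0,0,0,0.087,0.058,0,0,0,0,0,0.087,0.058,0,0,0,0,0]'

```text
t: 17.32
tool_pos: [0.5429, -0.3457, 0.0675]
orientation: [3.093, -0.55, -0.0]
force: [-1.6, 0.2, 9.9]
opening: 0.0117
gripper_force: 25.0
```

Call:
apply_moves --steps '[0.097,0.039,0,0,0,0,0,0.097,0.039,0,0,0,0,0,0.097,0.039,0,0,0,0,0]'

```text
t: 17.57
tool_pos: [0.5498, -0.3521, 0.0675]
orientation: [3.093, -0.55, -0.0]
force: [-2.3, 0.6, 9.0]
opening: 0.0114
gripper_force: 25.0
```

Call:
apply_moves --steps '[0.103,0.018,0,0,0,0,0,0.103,0.018,0,0,0,0,0,0.103,0.018,0,0,0,0,0]'

```text
t: 17.82
tool_pos: [0.558, -0.357, 0.0675]
orientation: [3.092, -0.55, -0.0]
force: [-3.0, 0.1, 9.9]
opening: 0.0115
gripper_force: 25.0
```

Call:
apply_moves --steps '[0.104,-0.004,0,0,0,0,0,0.104,-0.004,0,0,0,0,0,0.104,-0.004,0,0,0,0,0]'

```text
t: 18.07
tool_pos: [0.5669, -0.3601, 0.0675]
orientation: [3.092, -0.55, 0.0]
force: [-2.8, -1.8, 9.4]
opening: 0.0116
gripper_force: 25.0
```

Call:
apply_moves --steps '[0.101,-0.025,0,0,0,0,0,0.101,-0.025,0,0,0,0,0,0.101,-0.025,0,0,0,0,0]'

```text
t: 18.32
tool_pos: [0.5763, -0.3612, 0.0675]
orientation: [3.092, -0.55, 0.0]
force: [-1.4, -2.0, 8.6]
opening: 0.0115
gripper_force: 25.0
```

Call:
apply_moves --steps '[0.094,-0.046,0,0,0,0,0,0.094,-0.046,0,0,0,0,0,0.094,-0.046,0,0,0,0,0]'

```text
t: 18.57
tool_pos: [0.5857, -0.3603, 0.0675]
orientation: [3.092, -0.551, 0.001]
force: [-1.7, -2.0, 7.8]
opening: 0.0115
gripper_force: 25.0
```

Call:
apply_moves --steps '[0.082,-0.064,0,0,0,0,0,0.082,-0.064,0,0,0,0,0,0.082,-0.064,0,0,0,0,0]'

```text
t: 18.82
tool_pos: [0.5943, -0.3577, 0.0676]
orientation: [3.091, -0.55, -0.0]
force: [-4.8, -3.2, 9.4]
opening: 0.0114
gripper_force: 25.0
```

Call:
apply_moves --steps '[0.067,-0.08,0,0,0,0,0,0.067,-0.08,0,0,0,0,0,0.067,-0.08,0,0,0,0,0]'

```text
t: 19.07
tool_pos: [0.6022, -0.3534, 0.0676]
orientation: [3.091, -0.551, -0.0]
force: [-2.2, -4.0, 8.0]
opening: 0.0115
gripper_force: 25.0
```

```bash
cat > scan.txt <<'E'
.6217 -.321 0 -3.3
.6217 -.3113 -.2 -2.3
.6197 -.3021 -1 -2.5
.6158 -.2935 -1.3 -3.1
.6103 -.286 -.5 -3
.6033 -.2797 0 -2.8
.5954 -.2751 3.9 -4.8
.5883 -.2726 12.2 -6.8
.5784 -.2712 4.5 -4.1
.5678 -.2721 2.6 -3.8
.559 -.2749 3.2 -3.1
.5509 -.2794 3.6 -1.9
.544 -.2855 4.3 -.9
.5384 -.2928 3.4 .7
.5344 -.3013 2.6 1.4
.5322 -.3104 1.5 1.8
.532 -.3199 .4 3.3
.5338 -.3291 -.4 1.1
.5375 -.3379 -1.6 1.9
.5429 -.3457 -1.6 .2
.5498 -.3521 -2.3 .6
.558 -.357 -3 .1
.5669 -.3601 -2.8 -1.8
.5763 -.3612 -1.4 -2
.5857 -.3603 -1.7 -2
.5943 -.3577 -4.8 -3.2
.6022 -.3534 -2.2 -4
E
python3 - <<'E'
from h import *
from scipy.optimize import least_squares
D=np.loadtxt("scan.txt");P=D[:,:2];F=D[:,2:]
r=least_squares(lambda c:np.hypot(*(P-c[:2]).T)-c[2],[.577,-.316,.045]);print(r.x,np.abs(r.fun).max())
c=r.x[:2];th=np.arctan2(*(P-c).T[::-1])
T=np.c_[-np.sin(th),np.cos(th)]
ft=(F*T).sum(1)
for a,b,rr in zip(np.degrees(th),ft,r.fun*1e3):print(round(a,1),round(b,1),round(rr,1),end=' | ')
st()
E
```

```text
[ 0.57690908 -0.31617236  0.04502487] 5.53079902359116e-05
-6.2 -3.3 0.0 | 6.2 -2.3 0.0 | 18.2 -2.1 0.0 | 30.2 -2.0 -0.0 | 42.1 -1.9 -0.0 | 54.1 -1.6 -0.0 | 65.8 -5.5 0.0 | 75.3 -13.5 0.0 | 88.1 -4.6 -0.0 | 101.7 -1.8 -0.0 | 113.5 -1.7 -0.0 | 125.3 -1.8 0.0 | 137.0 -2.3 -0.0 | 148.7 -2.4 0.0 | 160.7 -2.2 0.0 | 172.6 -2.0 0.1 | -175.3 -3.3 0.0 | -163.3 -1.2 -0.0 | -151.1 -2.4 -0.0 | -139.0 -1.2 0.0 | -127.0 -2.2 -0.0 | -114.9 -2.8 -0.0 | -102.8 -2.3 0.0 | -90.8 -1.4 0.0 | -78.7 -2.1 -0.0 | -67.3 -5.7 -0.0 | -55.8 -4.1 -0.0 | {'t': 19.067, 'q': [-0.603, 0.496, 1.327, -0.002, 1.318, 1.321], 'tool_pos': [0.602, -0.353, 0.068], 'orientation': [3.091, -0.551, -0.0], 'force': [-2.235, -3.958, 7.966], 'gripper_force': 25.001, 'opening': 0.012}
[[0.938, -0.346, -0.001], [-0.346, -0.938, -0.002], [0.0, 0.002, -1.0]] 0.0188
```

The circle fit is clean: spindle at (0.5769, -0.3162), r = 45.0 mm. The high swelling is near a handle angle of 78° and the lesser one near -62°, 140° apart as they should be. I'll go on to 54° and scan finely through the high one.

Call:
apply_moves --steps '[0.049,-0.092,0,0,0,0,0,0.049,-0.092,0,0,0,0,0,0.049,-0.092,0,0,0,0,0,0.029,-0.1,0,0,0,0,0,0.029,-0.1,0,0,0,0,0,0.029,-0.1,0,0,0,0,0,0.007,-0.104,0,0,0,0,0,0.007,-0.104,0,0,0,0,0,0.007,-0.104,0,0,0,0,0,-0.014,-0.104,0,0,0,0,0,-0.014,-0.104,0,0,0,0,0,-0.014,-0.104,0,0,0,0,0]'

```text
t: 20.07
tool_pos: [0.6217, -0.3207, 0.0675]
orientation: [3.092, -0.55, 0.002]
force: [0.2, -2.4, 7.0]
opening: 0.0115
gripper_force: 25.0
```

Call:
apply_moves --steps '[-0.036,-0.098,0,0,0,0,0,-0.036,-0.098,0,0,0,0,0,-0.036,-0.098,0,0,0,0,0,-0.055,-0.089,0,0,0,0,0,-0.055,-0.089,0,0,0,0,0,-0.055,-0.089,0,0,0,0,0,-0.073,-0.075,0,0,0,0,0,-0.073,-0.075,0,0,0,0,0,-0.073,-0.075,0,0,0,0,0,-0.087,-0.058,0,0,0,0,0,-0.087,-0.058,0,0,0,0,0,-0.087,-0.058,0,0,0,0,0]'

```text
t: 21.07
tool_pos: [0.6102, -0.2859, 0.0675]
orientation: [3.092, -0.55, 0.002]
force: [-1.0, -3.2, 6.5]
opening: 0.0117
gripper_force: 25.0
```

Call:
apply_moves --steps '[-0.097,-0.039,0,0,0,0,0,-0.097,-0.039,0,0,0,0,0,-0.097,-0.039,0,0,0,0,0]'

```text
t: 21.32
tool_pos: [0.6032, -0.2797, 0.0676]
orientation: [3.092, -0.55, 0.002]
force: [-0.7, -4.0, 6.2]
opening: 0.0114
gripper_force: 25.0
```

Call:
apply_moves --steps '[-0.051,-0.013,0,0,0,0,0,-0.051,-0.013,0,0,0,0,0]'

```text
t: 21.48
tool_pos: [0.6006, -0.2779, 0.0675]
orientation: [3.092, -0.55, 0.002]
force: [0.5, -3.1, 6.5]
opening: 0.0112
gripper_force: 25.0
```

Call:
apply_moves --steps '[-0.052,-0.009,0,0,0,0,0,-0.052,-0.009,0,0,0,0,0]'

```text
t: 21.65
tool_pos: [0.5979, -0.2763, 0.0675]
orientation: [3.092, -0.55, 0.002]
force: [0.3, -2.9, 6.2]
opening: 0.0113
gripper_force: 25.0
```

Call:
apply_moves --steps '[-0.052,-0.005,0,0,0,0,0,-0.052,-0.005,0,0,0,0,0]'

```text
t: 21.82
tool_pos: [0.5954, -0.2751, 0.0676]
orientation: [3.092, -0.55, 0.003]
force: [4.4, -4.1, 4.1]
opening: 0.0116
gripper_force: 25.0
```

Call:
apply_moves --steps '[-0.052,-0.002,0,0,0,0,0,-0.052,-0.002,0,0,0,0,0]'

```text
t: 21.98
tool_pos: [0.5932, -0.2742, 0.0676]
orientation: [3.092, -0.55, 0.006]
force: [7.8, -5.4, 1.5]
opening: 0.0116
gripper_force: 25.0
```

Call:
apply_moves --steps '[-0.052,0.002,0,0,0,0,0,-0.052,0.002,0,0,0,0,0]'

```text
t: 22.15
tool_pos: [0.591, -0.2734, 0.0676]
orientation: [3.091, -0.55, 0.008]
force: [11.2, -5.2, -1.2]
opening: 0.0117
gripper_force: 25.0
```

Call:
apply_moves --steps '[-0.052,0.005,0,0,0,0,0,-0.052,0.005,0,0,0,0,0]'

```text
t: 22.32
tool_pos: [0.5884, -0.2726, 0.0677]
orientation: [3.091, -0.55, 0.01]
force: [12.9, -4.9, -1.6]
opening: 0.0115
gripper_force: 25.0
```

Call:
apply_moves --steps '[-0.052,0.009,0,0,0,0,0,-0.052,0.009,0,0,0,0,0]'

```text
t: 22.48
tool_pos: [0.5853, -0.2719, 0.0677]
orientation: [3.092, -0.55, 0.01]
force: [12.1, -5.7, -0.5]
opening: 0.0115
gripper_force: 25.0
```

Call:
apply_moves --steps '[-0.051,0.013,0,0,0,0,0,-0.051,0.013,0,0,0,0,0]'

```text
t: 22.65
tool_pos: [0.5817, -0.2714, 0.0676]
orientation: [3.092, -0.55, 0.008]
force: [8.4, -4.2, 2.3]
opening: 0.0113
gripper_force: 25.0
```

Call:
apply_moves --steps '[-0.05,0.016,0,0,0,0,0,-0.05,0.016,0,0,0,0,0]'

```text
t: 22.82
tool_pos: [0.5778, -0.2711, 0.0676]
orientation: [3.092, -0.55, 0.005]
force: [4.9, -3.4, 3.8]
opening: 0.0116
gripper_force: 25.0
```

Call:
apply_moves --steps '[-0.049,0.02,0,0,0,0,0,-0.049,0.02,0,0,0,0,0]'

```text
t: 22.98
tool_pos: [0.5739, -0.2712, 0.0675]
orientation: [3.092, -0.55, 0.003]
force: [1.4, -2.9, 5.7]
opening: 0.0116
gripper_force: 25.0
```

Call:
apply_moves --steps '[-0.047,0.023,0,0,0,0,0,-0.047,0.023,0,0,0,0,0]'

```text
t: 23.15
tool_pos: [0.5708, -0.2716, 0.0676]
orientation: [3.092, -0.55, 0.003]
force: [2.8, -2.1, 5.7]
opening: 0.0115
gripper_force: 25.0
```

Call:
apply_moves --steps '[0.047,-0.023,0,0,0,0,0,0.047,-0.023,0,0,0,0,0]'

```text
t: 23.32
tool_pos: [0.5731, -0.2713, 0.0675]
orientation: [3.092, -0.55, 0.001]
force: [-2.2, -3.8, 8.3]
opening: 0.0114
gripper_force: 25.0
```

Call:
apply_moves --steps '[0.049,-0.02,0,0,0,0,0,0.049,-0.02,0,0,0,0,0]'

```text
t: 23.48
tool_pos: [0.5763, -0.2712, 0.0675]
orientation: [3.092, -0.55, 0.0]
force: [-3.2, -3.5, 9.6]
opening: 0.0113
gripper_force: 25.0
```

Call:
apply_moves --steps '[0.05,-0.016,0,0,0,0,0,0.05,-0.016,0,0,0,0,0]'

```text
t: 23.65
tool_pos: [0.5786, -0.2712, 0.0675]
orientation: [3.092, -0.55, -0.003]
force: [-8.3, -2.2, 13.7]
opening: 0.0113
gripper_force: 25.0
```

Call:
apply_moves --steps '[0.051,-0.013,0,0,0,0,0,0.051,-0.013,0,0,0,0,0]'

```text
t: 23.82
tool_pos: [0.581, -0.2713, 0.0674]
orientation: [3.092, -0.55, -0.005]
force: [-12.1, -0.2, 15.9]
opening: 0.011
gripper_force: 25.0
```

Call:
apply_moves --steps '[0.052,-0.009,0,0,0,0,0,0.052,-0.009,0,0,0,0,0]'

```text
t: 23.98
tool_pos: [0.5837, -0.2717, 0.0674]
orientation: [3.093, -0.55, -0.007]
force: [-13.4, -0.2, 18.7]
opening: 0.0112
gripper_force: 25.0
```

Call:
apply_moves --steps '[0.052,-0.005,0,0,0,0,0,0.052,-0.005,0,0,0,0,0]'

```text
t: 24.15
tool_pos: [0.5867, -0.2723, 0.0674]
orientation: [3.093, -0.551, -0.007]
force: [-13.2, 1.6, 16.5]
opening: 0.0113
gripper_force: 25.0
```

Call:
apply_moves --steps '[0.052,-0.002,0,0,0,0,0,0.052,-0.002,0,0,0,0,0]'

```text
t: 24.32
tool_pos: [0.59, -0.2731, 0.0675]
orientation: [-3.093, 0.55, 0.006]
force: [-9.4, 2.1, 16.0]
opening: 0.0115
gripper_force: 25.0
```

Call:
apply_moves --steps '[0.052,0.002,0,0,0,0,0,0.052,0.002,0,0,0,0,0]'

```text
t: 24.48
tool_pos: [0.5937, -0.2744, 0.0675]
orientation: [3.093, -0.55, -0.003]
force: [-5.0, 0.4, 11.4]
opening: 0.0113
gripper_force: 25.0
```

Call:
apply_moves --steps '[0.052,0.005,0,0,0,0,0,0.052,0.005,0,0,0,0,0]'

```text
t: 24.65
tool_pos: [0.5973, -0.276, 0.0675]
orientation: [3.093, -0.55, -0.001]
force: [-2.0, -0.7, 9.0]
opening: 0.0114
gripper_force: 25.0
```

Call:
apply_moves --steps '[0.052,0.009,0,0,0,0,0,0.052,0.009,0,0,0,0,0]'

```text
t: 24.82
tool_pos: [0.6001, -0.2776, 0.0675]
orientation: [3.093, -0.55, -0.0]
force: [-2.1, -1.1, 9.3]
opening: 0.0115
gripper_force: 25.0
```

Call:
apply_moves --steps '[0.051,0.013,0,0,0,0,0,0.051,0.013,0,0,0,0,0]'

```text
t: 24.98
tool_pos: [0.6028, -0.2793, 0.0675]
orientation: [3.093, -0.55, -0.0]
force: [-2.0, -0.5, 10.7]
opening: 0.0118
gripper_force: 25.0
```

```bash
python3 - <<'E'
from h import *
from scipy.optimize import minimize_scalar
c=np.array([.57691,-.31617])
A=np.array([[.6006,-.2779,.5,-3.1],[.5979,-.2763,.3,-2.9],[.5954,-.2751,4.4,-4.1],[.5932,-.2742,7.8,-5.4],[.591,-.2734,11.2,-5.2],[.5884,-.2726,12.9,-4.9],[.5853,-.2719,12.1,-5.7],[.5817,-.2714,8.4,-4.2],[.5778,-.2711,4.9,-3.4],[.5739,-.2712,1.4,-2.9],[.5708,-.2716,2.8,-2.1]])
B=np.array([[.5731,-.2713,-2.2,-3.8],[.5763,-.2712,-3.2,-3.5],[.5786,-.2712,-8.3,-2.2],[.581,-.2713,-12.1,-.2],[.5837,-.2717,-13.4,-.2],[.5867,-.2723,-13.2,1.6],[.59,-.2731,-9.4,2.1],[.5937,-.2744,-5,.4],[.5973,-.276,-2,-.7],[.6001,-.2776,-2.1,-1.1]])
def f(D):
    th=np.arctan2(D[:,1]-c[1],D[:,0]-c[0]);return np.degrees(th),-D[:,2]*np.sin(th)+D[:,3]*np.cos(th)
a,fa=f(A);b,fb=f(B);print(np.round(a,1),np.round(fa,1));print(np.round(b,1),np.round(fb,1))
g=np.linspace(-16,16,65)
E=lambda m:np.sum((np.interp(m+g,a,-fa)-np.interp(m-g,b[::-1],fb[::-1]))**2)
for m in np.arange(75,82.1,.5):print(m,round(E(m),1),end=' ')
st()
E
```

```text
[58.2 62.2 65.8 68.8 71.8 75.2 79.3 83.9 88.9 93.8 97.8] [ -2.1  -1.6  -5.7  -9.2 -12.3 -13.7 -12.9  -8.8  -5.   -1.2  -2.5]
[94.9 90.8 87.8 84.8 81.3 77.4 73.1 68.1 63.1 59. ] [ 2.5  3.2  8.2 12.  13.2 13.2  9.6  4.8  1.5  1.2]
75.0 1375.7 75.5 987.5 76.0 650.7 76.5 378.5 77.0 181.0 77.5 61.9 78.0 22.4 78.5 63.6 79.0 184.0 79.5 376.5 80.0 632.4 80.5 942.8 81.0 1296.8 81.5 1682.5 82.0 2088.9 {'t': 24.983, 'q': [-0.511, 0.411, 1.439, -0.0, 1.292, 1.412], 'tool_pos': [0.603, -0.279, 0.068], 'orientation': [3.093, -0.55, -0.0], 'force': [-1.987, -0.498, 10.71], 'gripper_force': 25.002, 'opening': 0.012}
[[0.939, -0.345, -0.0], [-0.345, -0.939, -0.0], [-0.0, 0.0, -1.0]] 0.0188
```

The crest sits at a handle angle of 78.0°, TCP target (0.5863, -0.2721). I'll turn to it slowly.

Call:
apply_moves --steps '[-0.051,-0.013,0,0,0,0,0,-0.051,-0.013,0,0,0,0,0,-0.104,-0.018,0,0,0,0,0,-0.052,-0.005,0,0,0,0,0,-0.052,-0.005,0,0,0,0,0,-0.052,-0.002,0,0,0,0,0,-0.052,-0.002,0,0,0,0,0,-0.052,0.002,0,0,0,0,0,-0.052,0.002,0,0,0,0,0,-0.052,0.005,0,0,0,0,0,-0.052,0.005,0,0,0,0,0,0,0,0,0,0,0,0]'

```text
t: 25.98
tool_pos: [0.5876, -0.2724, 0.0676]
orientation: [3.092, -0.55, 0.007]
force: [7.1, -4.1, 3.0]
opening: 0.0116
gripper_force: 25.0
```

Call:
apply_moves --steps '[-0.04,0.006,0,0,0,0,0,0,0,0,0,0,0,0,0,0,0,0,0,0,0]'

```text
t: 26.23
tool_pos: [0.5865, -0.2722, 0.0676]
orientation: [3.092, -0.55, 0.007]
force: [7.8, -4.5, 3.0]
opening: 0.0115
gripper_force: 25.0
```

Call:
apply_moves --steps '[0.023,0.004,0,0,0,0,0,0.023,0.004,0,0,0,0,0,0,0,0,0,0,0,0,0,0,0,0,0,0,0]'

```text
t: 26.57
tool_pos: [0.5867, -0.2723, 0.0676]
orientation: [3.093, -0.55, 0.003]
force: [3.4, -2.2, 6.0]
opening: 0.0112
gripper_force: 25.0
```

Call:
apply_moves --steps '[0.028,0.006,0,0,0,0,0,0,0,0,0,0,0,0,0,0,0,0,0,0,0]'

```text
t: 26.82
tool_pos: [0.5869, -0.2723, 0.0675]
orientation: [-3.093, 0.55, -0.001]
force: [-0.4, 0.1, 8.6]
opening: 0.0114
gripper_force: 25.0
```

Call:
apply_moves --steps '[0,0,0,0,0,0,20,0,0,0,0,0,0,35,0,0,0,0,0,0,45,0,0,0,0,0,0,45,0,0,0,0,0,0,45,0,0,-0.4,0,0,0,45,0,0,-0.6,0,0,0,45,0,0,-0.8,0,0,0,45,0,0,-0.8,0,0,0,45,0,0,-0.8,0,0,0,45,0,0,-0.8,0,0,0,45,0,0,0,0,0,0,45]'

```text
t: 27.82
tool_pos: [0.5892, -0.2741, 0.2003]
orientation: [3.09, -0.55, 0.015]
force: [1.5, 0.5, 1.9]
opening: 0.0417
gripper_force: 0.0
```

Call:
apply_moves --steps '[0,0,-0.8,0,0,0,45,-0.8,0.3,0,0,0,0,45,-0.8,0.3,0,0,0,0,45,-0.8,0.3,0,0,0,0,45,-0.8,0.3,0,0,0,0,45,-0.8,0.3,0,0,0,0,45,-0.8,0.3,0,0,0,0,45,0,0,0,0,0,0,45,0,0,0,0,0,0,45]'

```text
t: 28.57
tool_pos: [0.432, -0.2737, 0.2169]
orientation: [3.092, -0.552, 0.001]
force: [0.1, 0.8, -1.0]
opening: 0.0419
gripper_force: 0.0
```

```bash
python3 - <<'E'
from fit import *
st()
im=eyes.read_camera("scene")
look(("scene",),("crank_pin","tail_knob"))
print([proj("scene",np.r_[.57691+.045*np.cos(np.radians(a)),-.31617+.045*np.sin(np.radians(a)),.077]).round(1) for a in(70,78,86)], pts([.57691,-.31617,-.58,0,0])["tail_knob"])
cv2.imwrite("pics/c6.png",cv2.resize(im[90:240,270:470,::-1],None,fx=4,fy=4,interpolation=cv2.INTER_CUBIC))
E
```

```text
{'t': 28.567, 'q': [-0.665, -0.111, 1.734, 0.0, 1.518, 1.259], 'tool_pos': [0.432, -0.274, 0.217], 'orientation': [3.092, -0.552, 0.001], 'force': [0.112, 0.773, -1.047], 'gripper_force': 0.0, 'opening': 0.042}
[[0.938, -0.346, 0.001], [-0.346, -0.938, -0.0], [0.001, 0.0, -1.0]] 0.0188
scene crank_pin 0.98 [336.5 182.8] [ 0.5924 -0.2708]
scene crank_pin 0.34 [351.  178.4] [ 0.5699 -0.2963]
scene tail_knob 0.56 [404.7 151.6] [ 0.4946 -0.4343]
[array([337.2, 181.9]), array([339.4, 183.3]), array([341.9, 184.5])] [ 0.49744653 -0.43745708  0.072     ]
```

View pics/c6.png

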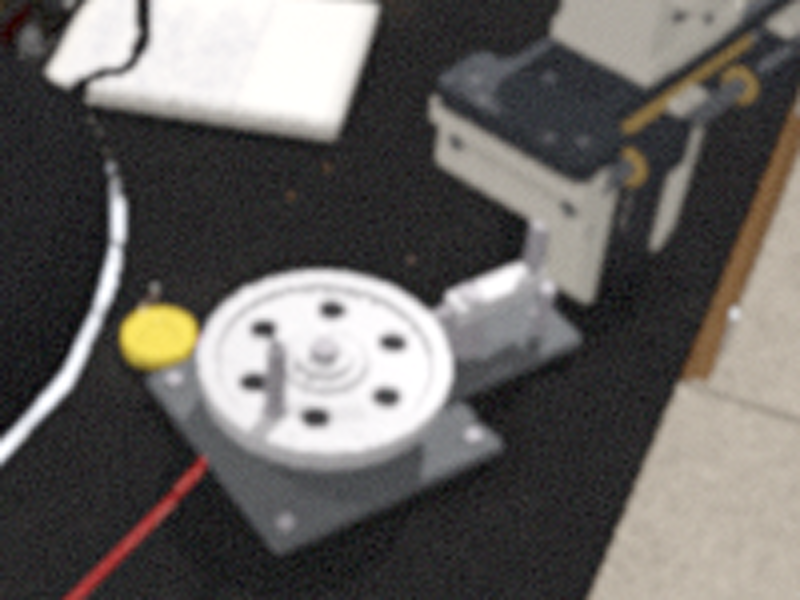

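The picture shows the crank post at about (338.5,184), which matches 78° at a predicted (339.4,183.3). The pointer arm is at its stop and the gripper is clear, so I'll hand in.

```bash
python3 -c "
from plant import robot;print(robot.close_job())"
```

```text
the job is handed in; nothing more can be done
None
```

I handed in the job at about 29 s: the pointer arm is home at its stop and the pulley stands within about 1° of its highest spot (handle at about 77°, crest felt at 78°); everything is let go, but the hand-in gave no verdict.

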